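# Unfold the hook and hang up the serving board

### The job

Gently swing the folded hook on the little stand fully out to its stop. Then take the small wooden serving board out of its rack and hang it on the hook by its keyhole slot, lowering it until the hook's bar is right up in the top of the narrow part of the slot, and only then let go. Never force the hook or jam the board against it, and leave the jars, mug, mill and timer where they are.

Things in the scene. Friction and masses are not known exactly. Their poses are not given: they have to be found in the camera images.
- stand: Fixed stand: dark steel foot (105 x 120 x 14 mm) and an upright wooden post that carries a folding steel hook. Origin: on the worktop, under the middle of the foot; own -x is the front, z up. Post: x +22 to +40, y -56 to +5, top at z 186 mm. Over 25 N by the robot, or over 20 N by the board, on the stand or its hook counts as forcing it.
- hinge_nominal (a point): Nominal point of the hook's upright hinge axis at bar height: x +2, y -25, z 160 mm of the stand, same axes. IMPORTANT: the hinge block is clamped on a short level rail and sits up to 14 mm to either side (stand's y) of this point. The tracked poses do not show that: find the bar by touch (or sight). The clamp does not shift under ordinary forces.
- hook (a joint): Hinge of the hook, rad: 0 folded along the stand's +y across the post, grows counter-clockwise seen from above, 1.57 (solid stop) points along the stand's -x. Starts at 0 to 0.12, stays where left; a steady friction of 0.22 N m (about 4 N at 60 mm from the hinge) resists it.
- post_edge (a point): Left upper corner of the post's front face (stand x +22, y +5, z 186 mm). The hook is a level straight bar, 8 mm square, mid-height z 160 mm, ending in a ball of 16 mm diameter centred 80 mm from the hinge. Folded, its outer 36 to 64 mm stick out to the left (+y) past this edge; there closed fingers can go down behind the bar and draw it to the front (-x).
- board: Loose light wood serving board, dark stripe near its foot, 10 (own x) x 110 (y) x 140 mm (z), 0.12 to 0.24 kg, standing upright in the rack. Origin: centre of its lower edge. Grip it from above across the 10 mm, in the solid top 30 mm. Its two faces are alike. A keyhole slot goes through it at mid-width (y 0): see slot_top.
- slot_top (a point): Top end of the slot's narrow neck, mid-thickness, 110 mm above the board's lower edge, 30 below the upper. Neck: 11.5 mm wide, z 93 to 110 of the board. Below it flat shoulders at z 93 and a opening 52 wide, z 60 to 93, which the hook's ball passes; it cannot pass the neck. Hung, this point rests on the bar's top, z 164 mm of the stand.
- rack: Fixed wire rack: grey foot 70 x 120 x 8 mm and three wire hoops (6 mm wire, 90 mm wide, tops at z 51) that leave two 12 mm slots. The board stands on the foot (z 8) in the slot at own x 0, its width along own y; draw it straight up at least 50 mm. Origin: underside of the foot, on that slot.
- salt_shaker: Bystander: glass salt shaker, grey top, 44 x 90 mm; origin at its underside.
- spice_jar: Bystander: spice jar with dark lid, 41 x 105 mm; origin at its underside.
- pepper_mill: Bystander: dark wood pepper mill, 58 x 150 mm; origin at its underside.
- mug: Bystander: white mug, 83 x 119 x 70 mm; origin at its underside.
- kitchen_timer: Bystander: round white and grey kitchen timer, 58 x 41 mm; origin at its underside.

How it is judged:
On the way, in this order (a step that is already met when the one before it is completed fails the run):
1. the hook is swung fully out (at least 1.50 of 1.57 rad) (value of joint hook above 1.5 rad), for 0.2 s.
2. the board is on the hook, the bar in the top of the narrow neck (value of joint hook above 1.45 rad and x of slot_top in the frame of stand between -0.075 and -0.008 m and y of slot_top in the frame of stand between -0.044 and -0.006 m and z of slot_top in the frame of stand between 0.157 and 0.17 m and angle between board's own z axis and vertical below 0.17 rad), for 0.2 s.
At the end, for the whole second after the job is handed in: The hook is out (over 1.45 rad) and the board hangs on it, swaying under 0.1 m/s and within 0.17 rad of upright; in the stand's frame the slot's top lies at z 157 to 170 (bar top 164), y -44 to -6, x -75 to -8 mm; the robot has let go (all of step 2 and linear speed of board below 0.1 m/s); the robot touches nothing.
It fails at once if the robot pushes the stand or its hook with more than 25 N (contact force between any of the fingers, the arm and stand above 25 N).
It fails at once if the board is pressed against the hook or stand with more than 20 N (contact force between board and stand above 20 N).
It fails at once if the board is let go over the hook before the bar is in the top of the narrow neck (contact force between the fingers and board below 0.1 N and horizontal distance between slot_top and hinge_nominal below 0.1 m and z of slot_top in the frame of stand between 0.173 and 0.26 m).
It fails at once if a bystander is moved more than 20 mm (distance of any of salt_shaker, spice_jar, pepper_mill, mug, kitchen_timer from where it was at the start of the episode above 0.02 m).
It also fails if it takes over 66 s, if anything falls off the work surface, if the arm or the gripper's body presses on something with over 40 N, if the wrist force passes 120 N, or if a joint passes its speed limit or range.

### The arm

A 6-joint arm with a two-finger parallel gripper is mounted at the origin on a cart in front of the work surface, level with it; the furniture and walls round the work are solid. World frame = base frame: x ahead of the robot, y to its left, z up, the work surface at z = 0. Lengths are in m, angles in rad, forces in N, time in s.
With the tool pointing down it reaches from about 0.25 to 0.85 m from the base axis. Payload 12.5 kg.
Tool frame: the origin (TCP) lies midway between the tips of the shut fingers; the grasp point (between the pads) lies 19 mm behind it; z points along the fingers, y is the line along which they close (so a half turn about z gives the same grasp; the last joint's range is limited). The gripper opens to 93 mm and grips with 3 to 60 N. Pads are 15 mm wide; open, the fingers measure 128 mm over their backs; the gripper's body (75 mm by 188 mm) begins 65 mm behind the grasp point.
Start: joints at [-1.251, 0.351, 1.652, -0, 1.139, -0.085], TCP at [0.217, -0.506, 0.193] pointing down, gripper open.
Joint ranges: [-2.75, 2.75], [-0.79, 2.1], [0.01, 2.65], [-1.57, 4.71], [0.07, 3.14], [-2.87, 2.87]. Speed limits (rad/s): [2.22, 2.22, 2.79, 3.14, 3.14, 3.14].

### API

Orientations are given as a unit quaternion [w, x, y, z].
In Python, from plant import sense, camera, camera_info, job_done gives the robot as it stands.
- The arm moves only by the tool move_arm, never from a script. Its argument "commands" is a list of rows, each a list of 6 numbers: the shift along the tool's x, y, z in units of 50 mm (1.0 is 50 mm), then the turn, a rotation vector about the tool's x, y, z in units of 8 degrees (1.0 is 8 degrees). A call has exactly 5 rows; each row shifts and turns the commanded pose from where the row before left it, along the tool's axes as they then stand; what a row does not reach is not made up. A row lasts 1/8 s, in which the tool goes at most 62.5 mm and 10.7 degrees, less where a joint would pass 70% of its speed; a pose out of reach is approached as far as the arm can. A call is refused whole if a number of a shift passes 1 or a number of a turn 1, either way. A call with a gripper value outside its range is refused whole. "gripper" is the closure, from 0 (fully open) to 1 (shut), set as the call begins (left out, the last holds). The fingers move at their own pace and stop on an object; "newtons" is the grip in N (left out, the last holds). Time passes only in rows, so rows that do not move let the fingers close, or fill a call up. It gives the time, the measured TCP pose, the force, the opening and the grip force at its end, in the units of the state.
- sense(): the state, without advancing time (a new reading comes with each control period).
- camera(name): name is "scene" or "side" or "wrist"; returns the picture (480x640x3 uint8, red, green, blue); there is no depth.
- camera_info(name): a dict with "camera_matrix" (3x3 intrinsics, pixels), "xyz" and "attitude" of the camera in the world; the wrist camera has in their place "mount" (4x4, takes a point from camera to tool coordinates, whose origin is the TCP and whose axes are the flange's). Camera axes: x right, y down, z forward; pixel columns grow to the right and rows downward; lengths in m; the calibration is good to about 2 mm. A picture is of the moment at which its call begins: read the wrist's pose just before it. camera_info takes no time and is no camera call.
- job_done(): hands the job in; it is judged then, once.
The state is a dict: "time": time; "qpos": joint angles; "joint_vel": joint speeds; "effort": joint torques, N m; "ee_pos": TCP position; "tool_rot": TCP orientation; "force": force on the tool from outside, world axes, zero at the start; "ft_torque": the same for the moment, N m; "opening": finger opening in m; "gripper_force": force on a finger pad.
Only numpy, scipy, OpenCV 4.12 (cv2) and the standard library are available. Lean on these libraries where they do the work, as an engineer would, in place of code of your own. Each camera call takes 0.05 s, during which the arm holds its last target. There are 200 camera calls.

## Working session

There is one attempt and no reset: what is moved stays moved. The work goes in short steps, Python scripts to look and compute and a tool call to move; the robot and the scene stay as the last step left them, time stands still between calls to the robot, and variables do not carry over. Pictures are saved under pics/ and viewed, at most 10 in all, crops included, and the job is handed in when it is done.

Besides the shell and the picture viewer there is one more tool, called after "Request:" as name([rows], argument=value, ...), one row to a line, values as JSON. move_arm: Moves the arm, as the interface text tells. Its arguments: {"type":"object","properties":{"commands":{"type":"array","items":{"type":"array","items":{"type":"number"}}},"gripper":{"type":"number"},"newtons":{"type":"number"}},"required":["commands"]}

```bash
mkdir -p pics; ls
python3 - <<'E'
from plant import *
import cv2
print(sense())
for n in ["scene","side","wrist"]:
    print(n,camera_info(n)); cv2.imwrite(f"pics/{n}0.png",camera(n)[:,:,::-1])
E
```

```text
pics
{'time': 0.0, 'qpos': array([-1.25059538e+00,  3.51249463e-01,  1.65245238e+00,  2.27129404e-05,
        1.13909410e+00, -8.46053494e-02]), 'joint_vel': array([-3.11998386e-05, -2.93089001e-04, -1.14127522e-03, -1.47760884e-03,
       -4.65233435e-04, -2.37823517e-03]), 'effort': array([ 6.54090327e-04, -4.97319818e+01, -2.85258096e+01,  6.99603371e-02,
        2.57293327e-02, -7.43629721e-05]), 'ee_pos': array([ 0.21651613, -0.50516644,  0.19218345]), 'tool_rot': array([-5.98687939e-04,  9.79587095e-01,  2.01019303e-01, -6.04684791e-05]), 'force': array([ 0.12825963, -0.36957216, -0.07321009]), 'ft_torque': array([-0.05083022,  0.01046798, -0.0397304 ]), 'gripper_force': 0.0, 'opening': 0.09272314784841365}
scene {'camera_matrix': array([[469.36125976,   0.        , 317.11521363],
       [  0.        , 469.36125976, 244.72375465],
       [  0.        ,   0.        ,   1.        ]]), 'xyz': array([-0.0719492 ,  0.50429094,  0.82120147]), 'attitude': array([ 0.16229596, -0.3615085 ,  0.83767981, -0.37585125])}
side {'camera_matrix': array([[550.55667064,   0.        , 315.52367456],
       [  0.        , 550.55667064, 226.39447335],
       [  0.        ,   0.        ,   1.        ]]), 'xyz': array([0.35733266, 0.9758021 , 0.76294471]), 'attitude': array([ 0.03527171, -0.06817866,  0.87045259, -0.48623025])}
wrist {'camera_matrix': array([[394.41119453,   0.        , 322.61982586],
       [  0.        , 394.41119453, 238.21629151],
       [  0.        ,   0.        ,   1.        ]]), 'mount': array([[ 4.25553656e-04, -9.67383713e-01, -2.53315163e-01,
         6.84748925e-02],
       [ 9.99999698e-01,  2.46756526e-04,  7.37600074e-04,
         8.58242901e-04],
       [-6.51035129e-04, -2.53315400e-01,  9.67383525e-01,
        -1.91506959e-01],
       [ 0.00000000e+00,  0.00000000e+00,  0.00000000e+00,
         1.00000000e+00]])}
```

View pics/scene0.png

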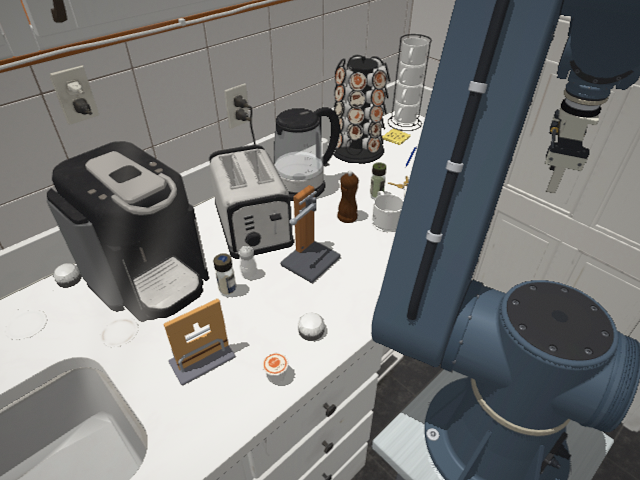

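View pics/side0.png

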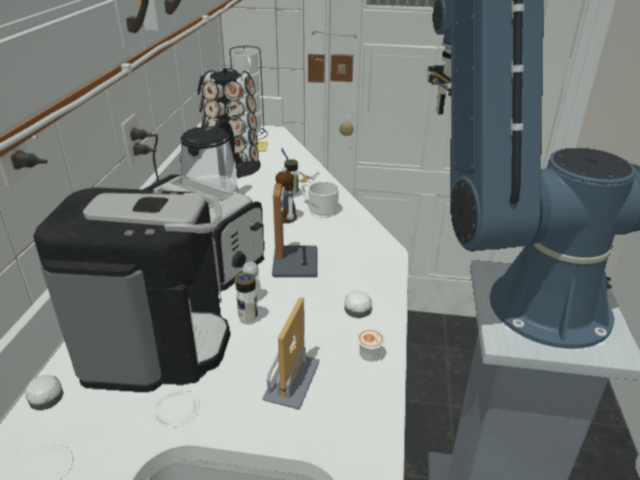

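The scene view shows the board in its rack near (200,345) and the stand with its hook near (310,235). The side view shows the rack near (290,350) and the stand near (290,240). I'll enlarge all four.

Run:
```python
import cv2,numpy as np
s=cv2.imread("pics/scene0.png");d=cv2.imread("pics/side0.png")
def c(im,x,y,w=100,h=75,k=4): return cv2.resize(im[y:y+h,x:x+w],(400,300) if 0 else (w*k,h*k),interpolation=cv2.INTER_CUBIC)
def pair(a,ax,ay,b,bx,by,w,h,k,n):
    cv2.imwrite(n,np.hstack([c(a,ax,ay,w,h,k),c(b,bx,by,w,h,k)]))
pair(s,270,175,d,240,165,80,115,5,"pics/c_stand.png")
pair(s,160,290,d,255,290,80,100,5,"pics/c_rack.png")
```

```text
(no output)
```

View pics/c_stand.png

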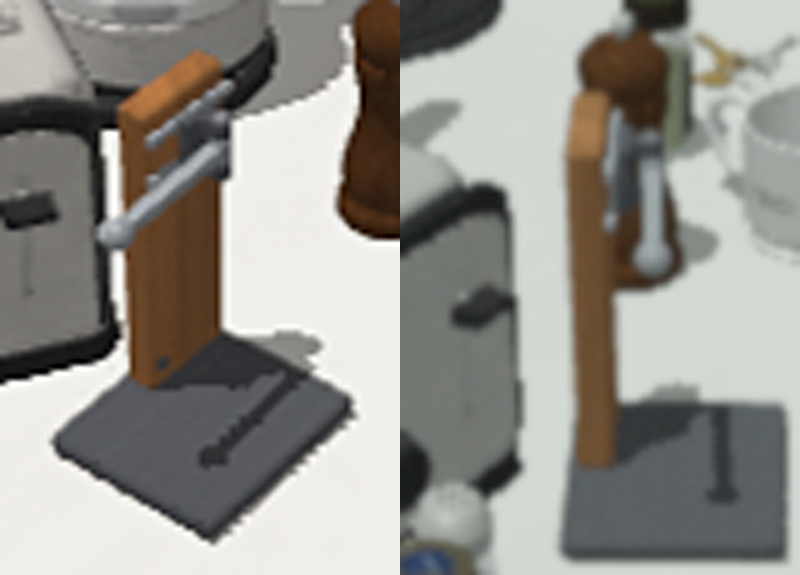

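View pics/c_rack.png

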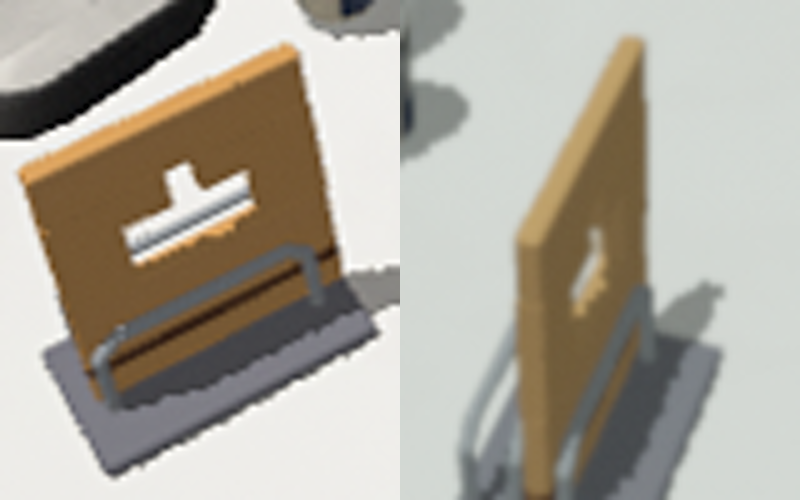

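```bash
cat > h.py <<'E'
import numpy as np
from plant import *
from scipy.spatial.transform import Rotation as R
from scipy.optimize import least_squares
def rot(q): return R.from_quat([q[1],q[2],q[3],q[0]])
CI={n:camera_info(n) for n in ("scene","side")}
def proj(n,P):
    c=CI[n]; p=rot(c["attitude"]).inv().apply(np.atleast_2d(P)-c["xyz"])
    return (p@c["camera_matrix"].T)[:,:2]/p[:,2:]
def place(v,P):
    return R.from_euler('z',v[2]).apply(np.atleast_2d(P))+[v[0],v[1],0]
def fit(obs,v0):
    f=lambda v:np.concatenate([(proj(n,place(v,P))-p).ravel() for n,P,p in obs])
    r=least_squares(f,v0,loss='soft_l1'); return r.x,r.fun.reshape(-1,2)
def tri(obs,z0=.16):
    f=lambda X:np.concatenate([(proj(n,X)-p).ravel() for n,p in obs])
    r=least_squares(f,[.5,0,z0]); return r.x,r.fun
def tool(s):
    return rot(s["tool_rot"]),s["ee_pos"]
E
python3 - <<'E'
from h import *
S=lambda x,y:("scene",[270+x/5,175+y/5]); D=lambda x,y:("side",[240+(x-400)/5,165+y/5])
mm=lambda *a:np.array(a)/1000
ob=[]
def a(o,P): ob.append((o[0],mm(*P),o[1]))
a(S(55,440),(52.5,60,14));a(S(212,528),(-52.5,60,14));a(S(352,402),(-52.5,-60,14))
a(S(155,385),(22,5,14));a(S(221,335),(22,-56,14)); 
a(D(787,545),(-52.5,60,14));a(D(783,405),(-52.5,-60,14));a(D(563,548),(52.5,60,14))
a(D(613,465),(22,5,14));a(D(580,465),(40,5,14))
a(D(605,155),(22,5,186));
v,r=fit(ob,[.5,0,0]);print("stand",v,np.round(r,1).tolist())
X,f=tri([S(115,233),D(652,255)]);print("ball",X,f,"in stand",R.from_euler('z',-v[2]).apply(X-[v[0],v[1],0]))
S=lambda x,y:("scene",[160+x/5,290+y/5]); D=lambda x,y:("side",[255+(x-400)/5,290+y/5])
A,e1=tri([S(22,177),D(530,242)]);B,e2=tri([S(297,53),D(632,39)])
print("board",A,B,e1,e2,np.linalg.norm(A-B))
ob=[]
for P,o in [((0,-55,148),S(22,177)),((0,55,148),S(297,53)),((0,-55,148),D(530,242)),((0,55,148),D(632,39))]: a(o,P)
w,r=fit(ob,[(A[0]+B[0])/2,(A[1]+B[1])/2,-1.57]);print("board",w,np.round(r,1).tolist())
np.save("v.npy",[v,w])
E
```

```text
stand [ 0.5671175  -0.07190169  0.18544515] [[-2.8, -1.0], [-0.3, -0.7], [-0.1, -3.0], [0.4, 2.7], [1.5, -0.2], [-0.3, -0.1], [-1.1, -1.2], [-1.7, 0.0], [2.1, 2.4], [1.1, 2.6], [1.8, 0.2]]
ball [ 0.56223382 -0.01903243  0.16225101] [-0.05090908 -0.61680271  0.26202915  0.53111284] in stand [0.0049483  0.05286325 0.16225101]
board [0.5088003  0.33663362 0.14836063] [0.49447744 0.22792227 0.14486327] [-0.0256873  -0.35260097  0.16515114  0.26547043] [-0.0707466  -0.94259665  0.44322947  0.74928007] 0.10970657871019987
board [ 0.5012282   0.28277264 -3.28164193] [[-0.3, -0.1], [-0.2, -1.7], [0.0, 0.7], [0.9, -0.5]]
```

```bash
cat >> h.py <<'E'
def plan(target,yaw,n,start=None,tilt=True):
    """rows to bring the tool to target with tool x at world angle yaw, pointing down"""
    r,p=tool(sense()) if start is None else start
    r1=R.from_matrix(np.array([[np.cos(yaw),np.sin(yaw),0],[np.sin(yaw),-np.cos(yaw),0],[0,0,-1.]]))
    rv=(r.inv()*r1).as_rotvec()/n
    d=(np.asarray(target)-p)/n; cur=r
    for i in range(n):
        print([*np.round(cur.inv().apply(d)/.05,3).tolist(),*np.round(rv/np.radians(8),3).tolist()])
        cur=cur*R.from_rotvec(rv)
    return r1,np.asarray(target)
E
python3 -c "
from h import *
plan([.558,-.135,.28],1.756,15)"
```

```text
[0.613, -0.275, -0.117, -0.0, -0.0, -0.645]
[0.635, -0.218, -0.117, -0.0, -0.0, -0.645]
[0.652, -0.16, -0.117, -0.0, -0.0, -0.645]
[0.664, -0.101, -0.117, -0.0, -0.0, -0.645]
[0.67, -0.041, -0.117, -0.0, -0.0, -0.645]
[0.671, 0.02, -0.117, -0.0, -0.0, -0.645]
[0.667, 0.08, -0.117, -0.0, -0.0, -0.645]
[0.657, 0.14, -0.117, -0.0, -0.0, -0.645]
[0.642, 0.198, -0.117, -0.0, -0.0, -0.645]
[0.621, 0.255, -0.117, -0.0, -0.0, -0.645]
[0.596, 0.31, -0.117, -0.0, -0.0, -0.645]
[0.565, 0.362, -0.117, -0.0, -0.0, -0.645]
[0.531, 0.412, -0.117, -0.0, -0.0, -0.645]
[0.491, 0.458, -0.117, -0.0, -0.0, -0.645]
[0.448, 0.5, -0.117, -0.0, -0.0, -0.645]
```

Request:
move_arm([
  [0.61, -0.275, -0.35, 0, 0, -0.645],
  [0.635, -0.22, -0.35, 0, 0, -0.645],
  [0.65, -0.16, -0.35, 0, 0, -0.645],
  [0.66, -0.1, -0.35, 0, 0, -0.645],
  [0.67, -0.04, -0.35, 0, 0, -0.645],
], gripper=1, newtons=20)

```text
time: 0.78
ee_pos: [0.3306, -0.3814, 0.2807]
tool_rot: [-0.0, 0.909, 0.416, -0.0]
force: [0.6, -0.9, 0.3]
opening: 0.0476
gripper_force: 0.0
```

Request:
move_arm([
  [0.67, 0.02, 0, 0, 0, -0.645],
  [0.67, 0.08, 0, 0, 0, -0.645],
  [0.66, 0.14, 0, 0, 0, -0.645],
  [0.64, 0.2, 0, 0, 0, -0.645],
  [0.62, 0.255, 0, 0, 0, -0.645],
])

```text
time: 1.4
ee_pos: [0.4447, -0.2579, 0.2801]
tool_rot: [-0.0, 0.794, 0.609, -0.0]
force: [-0.4, -0.3, -0.1]
opening: 0.0009
gripper_force: 0.0
```

Request:
move_arm([
  [0.6, 0.31, 0, 0, 0, -0.645],
  [0.565, 0.36, 0, 0, 0, -0.645],
  [0.53, 0.41, 0, 0, 0, -0.645],
  [0.49, 0.46, 0, 0, 0, -0.645],
  [0.45, 0.5, 0, 0, 0, -0.645],
])

```text
time: 2.02
ee_pos: [0.5585, -0.1344, 0.28]
tool_rot: [-0.0, 0.638, 0.77, -0.0]
force: [-0.2, -0.3, -0.0]
opening: 0.0004
gripper_force: 0.0
```

Run:
```python
from h import *
import cv2
s=sense();print(s["time"],s["ee_pos"],s["tool_rot"],s["opening"])
cv2.imwrite("pics/w1.png",camera("wrist")[:,:,::-1]);np.savez("w1.npz",p=s["ee_pos"],q=s["tool_rot"])
```

```text
2.025 [ 0.55847383 -0.13438105  0.28000791] [-1.98462087e-04  6.37666588e-01  7.70312454e-01 -7.87675960e-05] 0.0004375347452826566
```

View pics/w1.png

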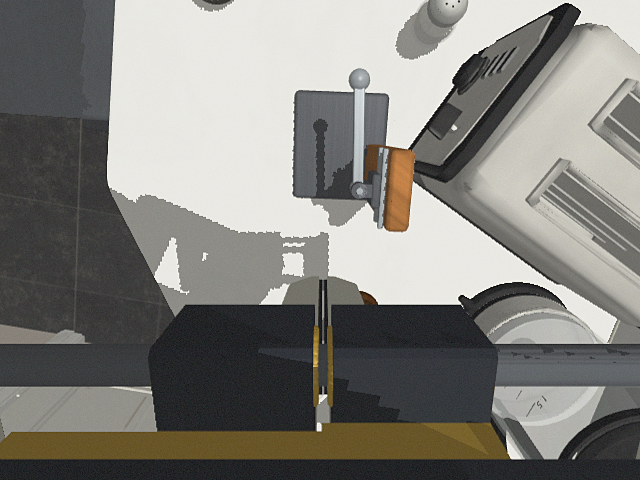

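The wrist view shows the ball at (359,78), the hinge at (360,190), foot corners at (295,91), (387,94) and (293,197), and post-top corners at (387,149), (414,150), (406,231) and (387,230). The hook lies folded next to the toaster.

```bash
cat >> h.py <<'E'
W=camera_info("wrist")
def campose(p,q):
    M=W["mount"]; r=rot(q)
    return r*R.from_matrix(M[:3,:3]), r.apply(M[:3,3])+p
def wpix(px,z,p,q):
    rc,c=campose(p,q); d=rc.apply(np.linalg.inv(W["camera_matrix"])@[px[0],px[1],1]); return c+d*(z-c[2])/d[2]
E
python3 - <<'E'
from h import *
k=np.load("w1.npz");p,q=k["p"],k["q"]
v0=np.load("v.npy")[0]
L=[((295,91),(-52.5,60,14)),((387,94),(52.5,60,14)),((293,197),(-52.5,-60,14)),((387,149),(22,5,186)),((414,150),(40,5,186)),((406,231),(40,-56,186)),((387,230),(22,-56,186))]
wp=np.array([wpix(a,b[2]/1e3,p,q)[:2] for a,b in L])
M=np.array([b for a,b in L])/1e3
f=lambda v:(place(v,M)[:,:2]-wp).ravel()
r=least_squares(f,v0,loss='soft_l1',f_scale=.002);print(r.x,np.round(r.fun.reshape(-1,2)*1e3,1).tolist())
v=r.x
for n,px in (("ball",(359,78)),("hinge",(360,190))):
    X=wpix(px,.16 if n=="ball" else .166,p,q);print(n,X,R.from_euler('z',-v[2]).apply(X-[v[0],v[1],0]))
w=np.load("v.npy")[1];np.save("v.npy",[v,w])
E
```

```text
[ 0.56906823 -0.07642212  0.18198824] [[0.4, 0.5], [4.2, 3.7], [4.6, -2.3], [-1.1, 0.6], [-2.3, 0.9], [0.2, -0.7], [-3.4, -2.1]]
ball [ 0.56316718 -0.02223962  0.16      ] [0.00400265 0.05435572 0.16      ]
hinge [ 0.58063483 -0.10236469  0.166     ] [ 0.00668037 -0.02760754  0.166     ]
```

Run:
```python
from h import *
k=np.load("w1.npz");p,q=k["p"],k["q"]
rc,c=campose(p,q)
def f(X,s,w):
    x=rc.inv().apply(X-c)@W["camera_matrix"].T
    return np.r_[proj("scene",X)[0]-s,x[:2]/x[2]-w]
for s,w in (((287,192),(413,172)),((239,207),(572,8))):
    r=least_squares(f,[.6,0,.18],args=(np.array(s),np.array(w)));print(r.x,r.fun)
```

```text
[ 0.61583036 -0.079131    0.18032731] [ 9.97729198  1.47040008  2.62054929 -1.51612452]
[0.69440556 0.04621577 0.17245683] [-5.23604871 -3.44125776 -1.48754175  0.30543714]
```

Run:
```python
import cv2
im=cv2.imread("pics/scene0.png");print(1)
w=cv2.imread("pics/w1.png")
import numpy as np
a=cv2.resize(im[140:260,200:320],(480,480),interpolation=cv2.INTER_CUBIC)
b=cv2.resize(w[0:240,340:500],(320,480))
cv2.imwrite("pics/t.png",np.hstack([a,b]))
```

```text
1
```

View pics/t.png

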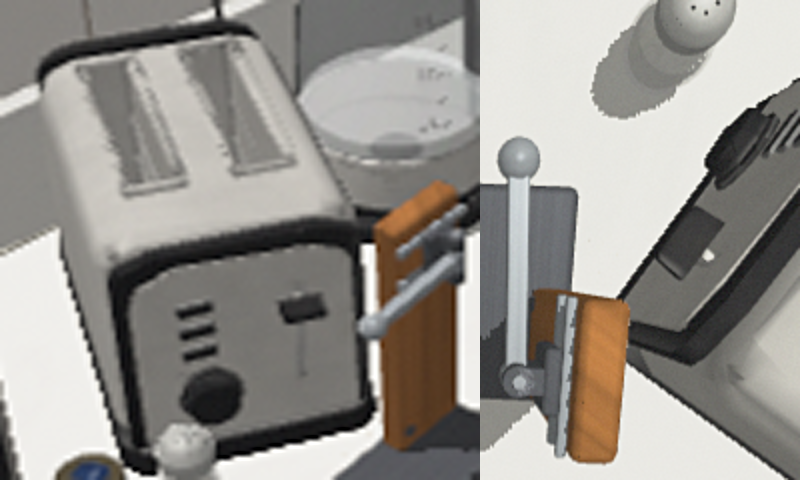

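Run:
```python
from h import *
k=np.load("w1.npz");p,q=k["p"],k["q"]
rc,c=campose(p,q)
def f(X,s,w):
    x=rc.inv().apply(X-c)@W["camera_matrix"].T
    return np.r_[proj("scene",X)[0]-s,x[:2]/x[2]-w]
for s,w in (((288,197.5),(445,180)),((276,215),(440,120)),((231,207),(572,8))):
    r=least_squares(f,[.6,0,.18],args=(np.array(s),np.array(w)));print(r.x,r.fun)
```

```text
[ 0.64952223 -0.08322981  0.14805314] [ 1.4367826   0.29775723  0.41314489 -0.21864691]
[ 0.63983451 -0.03643041  0.12432888] [ 1.69544948  0.45442074  0.51852513 -0.24930652]
[0.70100981 0.05083836 0.16124513] [ 0.03219656  0.02127829  0.00942129 -0.00191243]
```

```bash
cat >> h.py <<'E'
H=np.array([.5797,-.1025]); YAW=.185
def C(q,r=.052,hx=.0175,hy=.0075,gap=0):
    a=YAW+q; u=np.array([-np.sin(a),np.cos(a)]); b=np.array([np.cos(a),np.sin(a)])
    return H+r*u+(.004+hx*abs(np.cos(q))+hy*abs(np.sin(q))+gap)*b
def rows(pts,cur=None):
    s=sense(); r,p=tool(s); p=p if cur is None else cur
    for t in pts:
        print(np.round(r.inv().apply(t-p)/.05,2).tolist(),np.round(t,4)); p=np.asarray(t)
E
python3 - <<'E'
from h import *
c0=C(.03,gap=.007)
rows([np.r_[(c0*t+(1-t)*np.array([.5585,-.1344])),.28-.04*t] for t in (.33,.67,1)]+[np.r_[c0,z] for z in (.193,.147)])
cur=np.r_[c0,.147]
rows([np.r_[C(.03,gap=g),.147] for g in (.004,.001)]+[np.r_[C(q),.147] for q in (.1,.2,.3,.4,.5,.6,.7,.8,.9,1.,1.1,1.2,1.3)],cur)
E
```

```text
[0.48, 0.32, 0.26] [ 0.5711 -0.1051  0.2668]
[0.54, 0.37, 0.27] [ 0.5841 -0.0749  0.2532]
[0.53, 0.36, 0.26] [ 0.5967 -0.0456  0.24  ]
[-0.0, -0.0, 0.94] [ 0.5967 -0.0456  0.193 ]
[-0.0, -0.0, 0.92] [ 0.5967 -0.0456  0.147 ]
[-0.0, -0.06, -0.0] [ 0.5937 -0.0462  0.147 ]
[-0.0, -0.06, -0.0] [ 0.5908 -0.0469  0.147 ]
[0.03, -0.09, -0.0] [ 0.5863 -0.0464  0.147 ]
[0.03, -0.1, -0.0] [ 0.5812 -0.0458  0.147 ]
[0.02, -0.11, -0.0] [ 0.5757 -0.0458  0.147 ]
[0.01, -0.11, -0.0] [ 0.5702 -0.0464  0.147 ]
[-0.0, -0.12, -0.0] [ 0.5646 -0.0477  0.147 ]
[-0.02, -0.12, -0.0] [ 0.559  -0.0497  0.147 ]
[-0.03, -0.12, -0.0] [ 0.5535 -0.0524  0.147 ]
[-0.05, -0.12, -0.0] [ 0.5483 -0.0558  0.147 ]
[-0.06, -0.11, -0.0] [ 0.5434 -0.0599  0.147 ]
[-0.08, -0.11, -0.0] [ 0.539  -0.0646  0.147 ]
[-0.09, -0.1, -0.0] [ 0.5351 -0.07    0.147 ]
[-0.1, -0.09, -0.0] [ 0.5318 -0.0759  0.147 ]
[-0.11, -0.07, -0.0] [ 0.5293 -0.0822  0.147 ]
```

Request:
move_arm([
  [0.48, 0.32, 0.26, 0, 0, 0],
  [0.54, 0.37, 0.27, 0, 0, 0],
  [0.53, 0.36, 0.27, 0, 0, 0],
  [0, 0, 0, 0, 0, 0],
  [0, 0, 0.6, 0, 0, 0],
])

```text
time: 2.7
ee_pos: [0.5962, -0.0501, 0.2118]
tool_rot: [0.002, 0.639, 0.769, 0.001]
force: [0.4, -0.0, -1.2]
opening: 0.0005
gripper_force: 0.0
```

Request:
move_arm([
  [0, 0, 0.4, 0, 0, 0],
  [0, 0, 0.45, 0, 0, 0],
  [0, 0, 0.4, 0, 0, 0],
  [0, 0, 0, 0, 0, 0],
  [0, 0, 0, 0, 0, 0],
])

```text
time: 3.32
ee_pos: [0.5956, -0.0501, 0.1488]
tool_rot: [0.001, 0.639, 0.769, 0.0]
force: [0.0, 0.4, -0.5]
opening: 0.0006
gripper_force: 0.0
```

Request:
move_arm([
  [0, -0.06, 0, 0, 0, 0],
  [0, -0.06, 0, 0, 0, 0],
  [0.03, -0.09, 0, 0, 0, 0],
  [0.03, -0.1, 0, 0, 0, 0],
  [0, 0, 0, 0, 0, 0],
])

```text
time: 3.95
ee_pos: [0.5791, -0.0493, 0.1478]
tool_rot: [-0.0, 0.639, 0.769, -0.0]
force: [0.3, 0.3, 0.6]
opening: 0.0007
gripper_force: 0.0
```

Run:
```python
from h import *
rows([np.r_[C(q,.051,.005,.0075),.147] for q in (.04,.12,.2,.28,.36,.44,.54,.64,.74,.84,.94,1.04,1.14,1.22,1.3)])
```

```text
[-0.02, -0.04, 0.02] [ 0.5774 -0.0507  0.147 ]
[0.01, -0.07, 0.0] [ 0.5738 -0.0509  0.147 ]
[0.0, -0.07, 0.0] [ 0.5702 -0.0513  0.147 ]
[-0.0, -0.07, 0.0] [ 0.5666 -0.052   0.147 ]
[-0.01, -0.07, 0.0] [ 0.5629 -0.053   0.147 ]
[-0.01, -0.08, 0.0] [ 0.5594 -0.0543  0.147 ]
[-0.02, -0.09, 0.0] [ 0.555  -0.0563  0.147 ]
[-0.03, -0.09, 0.0] [ 0.5507 -0.0587  0.147 ]
[-0.04, -0.09, 0.0] [ 0.5466 -0.0616  0.147 ]
[-0.05, -0.09, 0.0] [ 0.5428 -0.065   0.147 ]
[-0.06, -0.08, 0.0] [ 0.5393 -0.0688  0.147 ]
[-0.07, -0.08, 0.0] [ 0.5361 -0.073   0.147 ]
[-0.08, -0.07, 0.0] [ 0.5334 -0.0776  0.147 ]
[-0.07, -0.05, 0.0] [ 0.5315 -0.0815  0.147 ]
[-0.08, -0.05, 0.0] [ 0.53   -0.0856  0.147 ]
```

Request:
move_arm([
  [0, -0.04, 0, 0, 0, 0],
  [0, -0.07, 0, 0, 0, 0],
  [0, -0.07, 0, 0, 0, 0],
  [0, -0.07, 0, 0, 0, 0],
  [-0.01, -0.07, 0, 0, 0, 0],
])

```text
time: 4.58
ee_pos: [0.5636, -0.0529, 0.1478]
tool_rot: [0.0, 0.639, 0.769, 0.0]
force: [-0.0, -0.0, 1.2]
opening: 0.0004
gripper_force: 0.0
```

Request:
move_arm([
  [-0.01, -0.08, 0, 0, 0, 0],
  [-0.02, -0.09, 0, 0, 0, 0],
  [-0.03, -0.09, 0, 0, 0, 0],
  [-0.04, -0.09, 0, 0, 0, 0],
  [-0.05, -0.09, 0, 0, 0, 0],
])

```text
time: 5.2
ee_pos: [0.5433, -0.0645, 0.1477]
tool_rot: [0.0, 0.639, 0.769, -0.0]
force: [-0.2, 0.5, -0.0]
opening: 0.0007
gripper_force: 0.0
```

Request:
move_arm([
  [-0.06, -0.08, 0, 0, 0, 0],
  [-0.07, -0.08, 0, 0, 0, 0],
  [-0.08, -0.07, 0, 0, 0, 0],
  [-0.07, -0.05, 0, 0, 0, 0],
  [0, 0, 0, 0, 0, 0],
])

```text
time: 5.82
ee_pos: [0.5323, -0.0809, 0.1478]
tool_rot: [0.0, 0.639, 0.769, 0.0]
force: [-0.2, -0.8, -0.1]
opening: 0.0011
gripper_force: 0.0
```

Run:
```python
from h import *
import cv2
s=sense();print(s["time"],s["ee_pos"],s["force"])
cv2.imwrite("pics/w2.png",camera("wrist")[:,:,::-1])
```

```text
5.825 [ 0.53232491 -0.0808613   0.14776506] [-0.19713775 -0.76245414 -0.1319579 ]
```

View pics/w2.png

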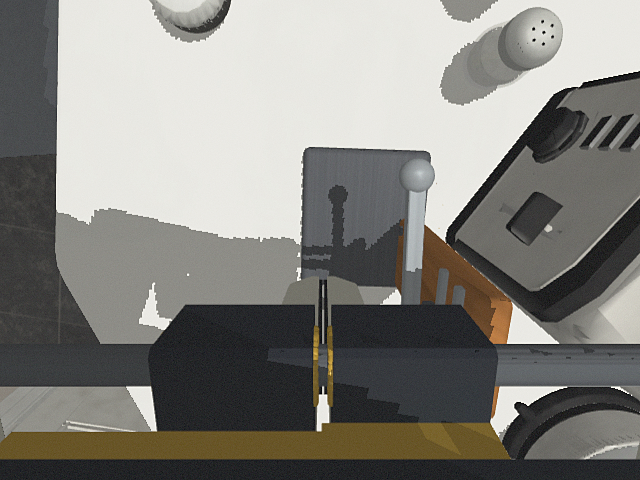

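The hook is still folded: the ball is at (417,175) and the bar runs down to (410,300). I'll check where the ball is in the tool frame.

Run:
```python
from h import *
s=sense();p,q=s["ee_pos"],s["tool_rot"]
for z in (.14,.16,.18): print(z,wpix((417,175),z,p,q),wpix((411,280),z,p,q))
rc,c=campose(p,q)
for X in (p,p+[0,0,.05],p+[0,0,.1]):
    x=rc.inv().apply(X-c)@W["camera_matrix"].T;print(x[:2]/x[2])
# stereo of ball between w1, w2
k=np.load("w1.npz")
def pr(X,p,q):
    rc,c=campose(p,q);x=rc.inv().apply(X-c)@W["camera_matrix"].T;return x[:2]/x[2]
r=least_squares(lambda X:np.r_[pr(X,k["p"],k["q"])-[359,78],pr(X,p,q)-[417,175]],[.55,-.02,.16]);print(r.x,r.fun)
```

```text
0.14 [ 0.56856252 -0.0237133   0.14      ] [ 0.57905196 -0.07872559  0.14      ]
0.16 [ 0.56350782 -0.02264772  0.16      ] [ 0.57294439 -0.07213822  0.16      ]
0.18 [ 0.55845312 -0.02158214  0.18      ] [ 0.56683683 -0.06555085  0.18      ]
[325.17294253 273.19937076]
[326.1156004  316.67097925]
[327.91770563 399.77686103]
[ 0.5630412  -0.02253916  0.16188221] [-0.03998855  0.02386674  0.02428345 -0.01459999]
```

Run:
```python
from h import *
import cv2
p=sense()["ee_pos"];out=[]
for n in ("scene","side"):
    im=camera(n)[:,:,::-1].copy(); t=proj(n,p)[0]; b=proj(n,[.563,-.0225,.161])[0]; print(n,t,b)
    cv2.imwrite(f"pics/{n}3.png",im)
    x,y=int(t[0])-45,int(t[1])-75
    x=min(x,540); c=cv2.resize(im[y:y+110,x:x+80],(400,550),interpolation=cv2.INTER_CUBIC)
    for k,col in ((t,(0,0,255)),(b,(0,255,0))): cv2.circle(c,(int((k[0]-x)*5),int((k[1]-y)*5)),4,col,1)
    out.append(c)
cv2.imwrite("pics/x3.png",np.hstack(out))
```

```text
scene [321.99865346 220.29227749] [293.90812011 220.59818486]
side [309.10450052 209.37009784] [290.63087166 216.19136489]
```

View pics/x3.png

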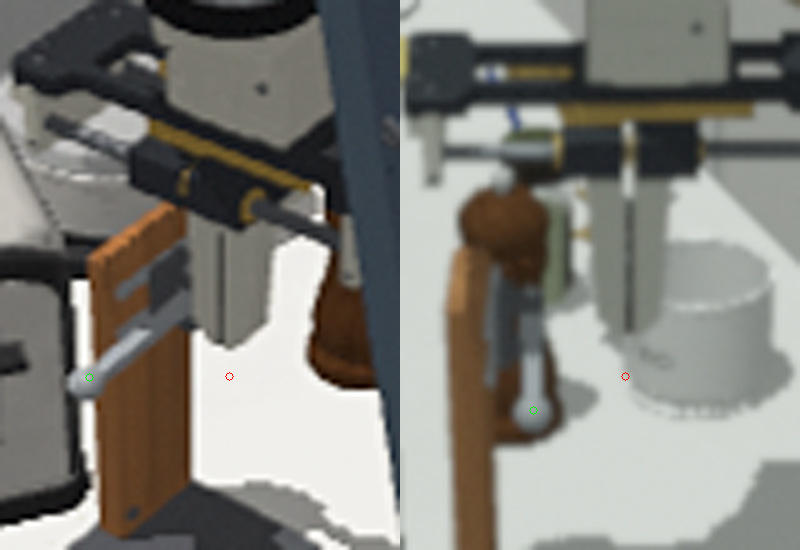

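Run:
```python
from h import *
print(tri([("scene",[322,213.7]),("side",[309.4,200.4])]),sense()["ee_pos"])
```

```text
(array([ 0.53080958, -0.07876391,  0.17051151]), array([-0.05070902, -0.61023203,  0.26344444,  0.54170319])) [ 0.53247097 -0.08050117  0.14773756]
```

Run:
```python
from h import *
p=sense()["ee_pos"]
c0=C(.03,r=.054,gap=.007);m=(c0+p[:2])/2
rows([np.r_[p[:2],.183],np.r_[m,.183],np.r_[c0,.183],np.r_[c0,.155],np.r_[c0,.127]])
rows([np.r_[C(q,.053),.127] for q in (.0,.1,.2,.3,.4,.5,.6,.7,.8,.9,1.,1.1,1.2,1.3,1.4)],np.r_[c0,.127])
```

```text
[0.0, 0.0, -0.71] [ 0.5325 -0.0805  0.183 ]
[0.25, 0.69, 0.0] [ 0.5644 -0.0621  0.183 ]
[0.25, 0.69, 0.0] [ 0.5962 -0.0436  0.183 ]
[-0.0, -0.0, 0.56] [ 0.5962 -0.0436  0.155 ]
[-0.0, -0.0, 0.56] [ 0.5962 -0.0436  0.127 ]
[-0.04, -0.11, -0.0] [ 0.5911 -0.0464  0.127 ]
[0.04, -0.09, -0.0] [ 0.5861 -0.0454  0.127 ]
[0.03, -0.1, -0.0] [ 0.5808 -0.0449  0.127 ]
[0.02, -0.11, -0.0] [ 0.5753 -0.0449  0.127 ]
[0.01, -0.11, -0.0] [ 0.5696 -0.0456  0.127 ]
[-0.01, -0.12, -0.0] [ 0.5639 -0.0469  0.127 ]
[-0.02, -0.12, -0.0] [ 0.5583 -0.049   0.127 ]
[-0.03, -0.12, -0.0] [ 0.5528 -0.0517  0.127 ]
[-0.05, -0.12, -0.0] [ 0.5475 -0.0552  0.127 ]
[-0.06, -0.11, -0.0] [ 0.5425 -0.0594  0.127 ]
[-0.08, -0.11, -0.0] [ 0.538  -0.0642  0.127 ]
[-0.09, -0.1, -0.0] [ 0.5341 -0.0697  0.127 ]
[-0.11, -0.09, -0.0] [ 0.5308 -0.0757  0.127 ]
[-0.12, -0.07, -0.0] [ 0.5283 -0.0821  0.127 ]
[-0.13, -0.06, -0.0] [ 0.5265 -0.0889  0.127 ]
```

Request:
move_arm([
  [0, 0, -0.71, 0, 0, 0],
  [0.25, 0.69, 0, 0, 0, 0],
  [0.25, 0.69, 0, 0, 0, 0],
  [0, 0, 0, 0, 0, 0],
  [0, 0, 0.4, 0, 0, 0],
])

```text
time: 6.6
ee_pos: [0.596, -0.0434, 0.1639]
tool_rot: [0.001, 0.639, 0.77, 0.0]
force: [-0.3, 0.1, -0.5]
opening: 0.0005
gripper_force: 0.0
```

Request:
move_arm([
  [0, 0, 0.36, 0, 0, 0],
  [0, 0, 0.36, 0, 0, 0],
  [0, 0, 0, 0, 0, 0],
  [0, -0.05, 0, 0, 0, 0],
  [0, -0.06, 0, 0, 0, 0],
])

```text
time: 7.22
ee_pos: [0.5904, -0.0444, 0.1279]
tool_rot: [0.0, 0.639, 0.769, 0.0]
force: [-0.6, 0.0, 0.3]
opening: 0.0002
gripper_force: 0.0
```

Request:
move_arm([
  [0.01, -0.08, 0, 0, 0, 0],
  [0.01, -0.08, 0, 0, 0, 0],
  [0.01, -0.08, 0, 0, 0, 0],
  [0.01, -0.08, 0, 0, 0, 0],
  [0, 0, 0, 0, 0, 0],
])

```text
time: 7.85
ee_pos: [0.5748, -0.0455, 0.128]
tool_rot: [0.001, 0.639, 0.769, 0.001]
force: [4.5, -0.6, 0.1]
opening: 0.0003
gripper_force: 1.9
```

Request:
move_arm([
  [0.01, -0.11, 0, 0, 0, 0],
  [-0.01, -0.12, 0, 0, 0, 0],
  [-0.02, -0.12, 0, 0, 0, 0],
  [-0.03, -0.12, 0, 0, 0, 0],
  [-0.05, -0.12, 0, 0, 0, 0],
])

```text
time: 8.48
ee_pos: [0.5466, -0.0554, 0.1277]
tool_rot: [0.001, 0.639, 0.769, 0.001]
force: [5.1, 0.8, 0.4]
opening: 0.0009
gripper_force: 2.2
```

Request:
move_arm([
  [-0.06, -0.11, 0, 0, 0, 0],
  [-0.08, -0.11, 0, 0, 0, 0],
  [-0.09, -0.1, 0, 0, 0, 0],
  [-0.1, -0.09, 0, 0, 0, 0],
  [0, 0, 0, 0, 0, 0],
])

```text
time: 9.1
ee_pos: [0.5284, -0.0758, 0.1272]
tool_rot: [-0.0, 0.639, 0.769, -0.0]
force: [1.0, 2.2, 0.6]
opening: 0.0004
gripper_force: 0.8
```

Run:
```python
from h import *
p=sense()["ee_pos"]; print(p)
qs=np.linspace(0,1.57,158)
i=min(qs,key=lambda q:np.hypot(*(C(q,.053)-p[:2])));print(i,C(i,.053))
rows([np.r_[C(q,.053),p[2]] for q in (1.2,1.3,1.37,1.43,1.48,1.52,1.57)])
```

```text
[ 0.52838728 -0.07584321  0.12715682]
1.22 [ 0.53024183 -0.07692985]
[-0.01, 0.05, -0.0] [ 0.5308 -0.0757  0.1272]
[-0.12, -0.07, 0.0] [ 0.5283 -0.0821  0.1272]
[-0.09, -0.04, 0.0] [ 0.5269 -0.0868  0.1272]
[-0.08, -0.03, 0.0] [ 0.5261 -0.091   0.1272]
[-0.07, -0.02, -0.0] [ 0.5257 -0.0945  0.1272]
[-0.06, -0.01, -0.0] [ 0.5255 -0.0973  0.1272]
[-0.07, -0.01, -0.0] [ 0.5255 -0.1009  0.1272]
```

Request:
move_arm([
  [-0.1, -0.02, 0, 0, 0, 0],
  [-0.08, -0.02, 0, 0, 0, 0],
  [-0.06, -0.02, 0, 0, 0, 0],
  [-0.05, -0.01, 0, 0, 0, 0],
  [0, 0, 0, 0, 0, 0],
])

```text
time: 9.72
ee_pos: [0.528, -0.0908, 0.1271]
tool_rot: [-0.0, 0.639, 0.769, -0.0]
force: [-2.2, 1.3, 1.0]
opening: 0.0004
gripper_force: 1.1
```

Request:
move_arm([
  [-0.02, -0.01, 0, 0, 0, 0],
  [-0.02, 0, 0, 0, 0, 0],
  [-0.02, 0, 0, 0, 0, 0],
  [-0.02, 0, 0, 0, 0, 0],
  [0, 0, 0, 0, 0, 0],
])

```text
time: 10.35
ee_pos: [0.5282, -0.0945, 0.1272]
tool_rot: [-0.0, 0.639, 0.769, -0.0]
force: [-2.4, 3.2, -0.2]
opening: 0.0001
gripper_force: 1.9
```

Request:
move_arm([
  [-0.02, 0, 0, 0, 0, 0],
  [-0.02, 0, 0, 0, 0, 0],
  [-0.02, 0, 0, 0, 0, 0],
  [0, 0, 0, 0, 0, 0],
  [0, 0, 0, 0, 0, 0],
])

```text
time: 10.98
ee_pos: [0.5282, -0.0953, 0.127]
tool_rot: [-0.002, 0.639, 0.769, 0.001]
force: [-3.9, 17.8, 2.0]
opening: 0.0007
gripper_force: 8.7
```

Run:
```python
from h import *
import cv2
s=sense();print(s["ee_pos"],s["force"])
im=camera("wrist")[:,:,::-1];cv2.imwrite("pics/w4.png",im)
cv2.imwrite("pics/w4c.png",cv2.resize(im[120:320,150:420],(800,593),interpolation=cv2.INTER_CUBIC))
```

```text
[ 0.52820451 -0.09534958  0.12699987] [-3.92097528 17.77823633  1.97162299]
```

Request:
move_arm([
  [0.05, 0, 0, 0, 0, 0],
  [0.1, 0, 0, 0, 0, 0],
  [0, 0, -0.8, 0, 0, 0],
  [0, 0, -0.8, 0, 0, 0],
  [-0.4, 0, 0, 0, 0, 0],
])

```text
time: 11.65
ee_pos: [0.5331, -0.1103, 0.2104]
tool_rot: [0.003, 0.638, 0.77, 0.001]
force: [-0.3, 0.1, -0.6]
opening: 0.0006
gripper_force: 0.0
```

Request:
move_arm([
  [-0.8, 0, 0, 0, 0, 0],
  [0, 0, 0, 0, 0, 0],
  [0, 0, 0, 0, 0, 0],
  [0, 0, 0, 0, 0, 0],
  [0, 0, 0, 0, 0, 0],
])

```text
time: 12.28
ee_pos: [0.5386, -0.1486, 0.2072]
tool_rot: [-0.0, 0.639, 0.77, -0.0]
force: [0.5, 0.2, -0.3]
opening: 0.0005
gripper_force: 0.0
```

Run:
```python
from h import *
import cv2
s=sense();print(s["time"],s["ee_pos"],s["tool_rot"],s["force"])
im=camera("wrist")[:,:,::-1];cv2.imwrite("pics/w5.png",im);np.savez("w5.npz",p=s["ee_pos"],q=s["tool_rot"])
for n,X in (("H",[*H,.16]),("b",[.5303,-.1063,.16])):
    rc,c=campose(s["ee_pos"],s["tool_rot"]);x=rc.inv().apply(X-c)@W["camera_matrix"].T;print(n,x[:2]/x[2])
cv2.imwrite("pics/w5c.png",cv2.resize(im[130:310,210:450],(800,600),interpolation=cv2.INTER_CUBIC))
```

```text
12.275 [ 0.53857121 -0.14856873  0.20718748] [-1.92945744e-05  6.38526867e-01  7.69599532e-01 -1.24903070e-05] [ 0.48886835  0.23454659 -0.29066895]
H [405.52366371 187.91217385]
b [324.20992851 178.95085975]
```

View pics/w5c.png

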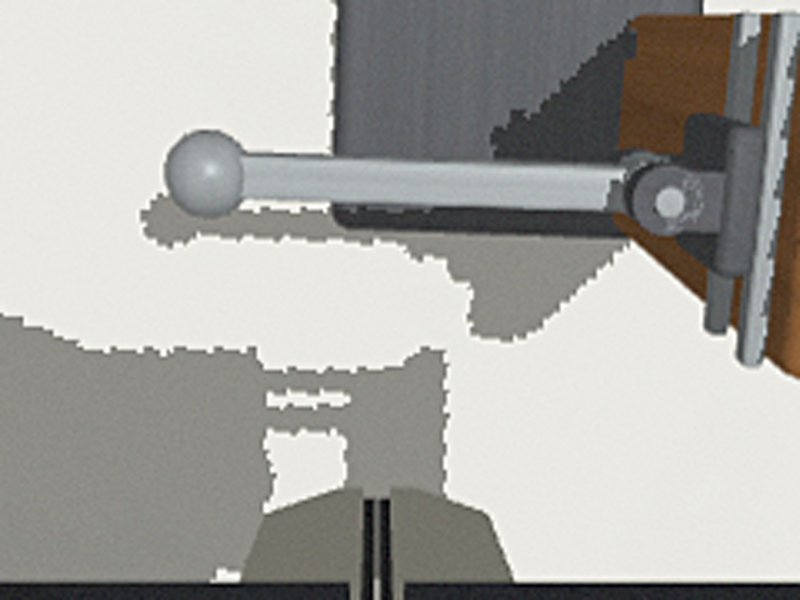

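Run:
```python
from h import *
k=np.load("w5.npz");p,q=k["p"],k["q"]
cr=lambda x,y:(210+x/3.333,130+y/3.333)
a=wpix(cr(250,175),.164,p,q);b=wpix(cr(600,188.5),.164,p,q);ball=wpix(cr(205,173),.16,p,q);h=wpix(cr(670,202),.17,p,q)
print(a,b,ball,h)
d=b-a;print("yaw",np.arctan2(d[1],d[0]), "yaw ball-hinge",np.arctan2(*(h-ball)[1::-1]))
n=np.array([-np.sin(.185),np.cos(.185)])
for X in (a,b,ball,h,np.array([.5303,-.1063])): print("lat",X[:2]@n)
```

```text
[ 0.50773554 -0.11223654  0.164     ] [ 0.56951273 -0.10306013  0.164     ] [ 0.49939357 -0.11391756  0.16      ] [ 0.5808928  -0.10253335  0.17      ]
yaw 0.14746220406282776 yaw ball-hinge 0.13878689501727057
lat -0.2037175590459618
lat -0.20606143173530367
lat -0.20383542069699132
lat -0.20763696620204736
lat -0.20203297017191388
```

Run:
```python
from h import *
k=np.load("w5.npz");p,q=k["p"],k["q"]
cr=lambda x,y:(210+x/3.333,130+y/3.333)
A=[wpix(cr(*t),.014,p,q) for t in ((336,5),(338,212),(620,237))]
print("foot yaw",np.arctan2(*(A[0]-A[1])[1::-1])-np.pi/2,np.arctan2(*(A[2]-A[1])[1::-1]))
def gp(n,px,z):
    c=CI[n];d=rot(c["attitude"]).apply(np.linalg.inv(c["camera_matrix"])@[*px,1]);return c["xyz"]+d*(z-c["xyz"][2])/d[2]
print("tray",gp("scene",(147,316),.0),gp("scene",(207,280),.0))
print("machine front top, corner",tri([("scene",(182,172)),("side",(205,195))],.3), tri([("scene",(92,223)),("side",(185,240))],.3))
plan([.4914,.2135,.28],1.43,10)
```

```text
foot yaw 0.18844123324650996 0.09706322274167524
tray [6.86610031e-01 3.15024398e-01 1.11022302e-16] [0.68925058 0.15417651 0.        ]
machine front top, corner (array([0.67986727, 0.16125613, 0.3068256 ]), array([ 0.34464727,  3.91002339, -1.3717775 , -3.22800769])) (array([0.63709123, 0.35615599, 0.33001975]), array([-0.35757543, -4.23148377,  1.53317697,  3.26978367]))
[0.729, 0.041, -0.146, 0.0, 0.0, 0.234]
[0.73, 0.017, -0.146, 0.0, 0.0, 0.234]
[0.73, -0.007, -0.146, 0.0, 0.0, 0.234]
[0.73, -0.031, -0.146, 0.0, 0.0, 0.234]
[0.728, -0.054, -0.146, 0.0, 0.0, 0.234]
[0.726, -0.078, -0.146, 0.0, 0.0, 0.234]
[0.723, -0.102, -0.146, 0.0, 0.0, 0.234]
[0.72, -0.125, -0.146, 0.0, 0.0, 0.234]
[0.715, -0.149, -0.146, 0.0, 0.0, 0.234]
[0.71, -0.172, -0.146, 0.0, 0.0, 0.234]
```

Request:
move_arm([
  [0.73, 0.04, -0.3, 0, 0, 0.23],
  [0.73, 0.02, -0.3, 0, 0, 0.23],
  [0.73, -0.01, -0.3, 0, 0, 0.23],
  [0.73, -0.03, -0.3, 0, 0, 0.23],
  [0.73, -0.05, -0.26, 0, 0, 0.23],
], gripper=0.35)

```text
time: 12.95
ee_pos: [0.5148, 0.0335, 0.281]
tool_rot: [0.0, 0.699, 0.715, 0.0]
force: [0.5, 0.0, -0.7]
opening: 0.046
gripper_force: 0.0
```

Request:
move_arm([
  [0.73, -0.08, 0, 0, 0, 0.23],
  [0.72, -0.1, 0, 0, 0, 0.23],
  [0.72, -0.125, 0, 0, 0, 0.23],
  [0.715, -0.15, 0, 0, 0, 0.23],
  [0.71, -0.17, 0, 0, 0, 0.23],
])

```text
time: 13.58
ee_pos: [0.4906, 0.2145, 0.2804]
tool_rot: [0.0, 0.754, 0.657, 0.0]
force: [0.1, 0.1, -0.0]
opening: 0.0607
gripper_force: 0.0
```

Run:
```python
from h import *
import cv2
s=sense();p,q=s["ee_pos"],s["tool_rot"];print(s["time"],p,q,s["opening"])
im=camera("wrist")[:,:,::-1].copy();cv2.imwrite("pics/w6.png",im);np.savez("w6.npz",p=p,q=q)
hsv=cv2.cvtColor(im,cv2.COLOR_BGR2HSV)
m=((hsv[...,0]>8)&(hsv[...,0]<25)&(hsv[...,1]>110)&(hsv[...,2]>120)).astype(np.uint8)
n,l,st,ce=cv2.connectedComponentsWithStats(m)
for i in range(1,n):
    if st[i,4]>150:
        pts=np.argwhere(l==i)[:,::-1].astype(np.float32); print(st[i],ce[i],im[l==i].mean(0))
        W3=np.array([wpix(t,.148,p,q)[:2] for t in pts],np.float32)*1000
        print(cv2.minAreaRect(W3), cv2.minAreaRect(pts))
```

```text
13.575 [0.49058244 0.21451295 0.280353  ] [7.43372648e-05 7.53818276e-01 6.57082937e-01 1.23214998e-04] 0.06073025469701653
[ 321   64   14  141 1643] [327.22276324 134.59038344] [ 98.82288497 160.97200243 206.15642118]
((502.6915588378906, 280.137939453125), (107.74950408935547, 9.502086639404297), 81.46713256835938) ((327.4326477050781, 133.99362182617188), (12.167771339416504, 140.103515625), 0.6437457203865051)
[198 209  40  39 304] [217.70723684 228.35197368] [ 65.85855263 112.08552632 202.59210526]
((401.04779052734375, 218.97219848632812), (33.20350646972656, 32.90068817138672), 79.02213287353516) ((217.5, 228.0), (38.0, 39.0), 90.0)
[210 218  21  20 287] [220.06620209 227.6097561 ] [ 67.19512195 112.88501742 201.83972125]
((403.4577941894531, 218.96337890625), (16.889869689941406, 16.3734188079834), 35.814937591552734) ((220.25003051757812, 227.75003051757812), (19.798988342285156, 19.091880798339844), 45.0)
[142 331  16  49 295] [147.93898305 355.49152542] [ 61.8        136.62372881 166.60677966]
((313.623779296875, 109.6288070678711), (51.937469482421875, 7.759235858917236), 64.68968200683594) ((148.42694091796875, 354.9831237792969), (8.61961555480957, 49.244232177734375), 12.994616508483887)
[492 349  12  55 276] [499.00362319 381.86956522] [ 61.85144928 138.3442029  168.95652174]
((632.3433227539062, 43.34307098388672), (58.1609001159668, 9.877120971679688), 86.60171508789062) ((498.23358154296875, 376.1938781738281), (10.474300384521484, 54.037025451660156), 2.12109637260437)
```

Run:
```python
from h import *
e=plan([.5027,.2801,.2],1.422,3)
plan([.5027,.2801,.106],1.422,3,e)
```

```text
[0.423, 0.028, 0.536, -0.001, -0.004, 0.028]
[0.424, 0.026, 0.536, -0.001, -0.004, 0.028]
[0.424, 0.024, 0.535, -0.001, -0.004, 0.028]
[0.0, 0.0, 0.627, 0.0, 0.0, 0.0]
[0.0, 0.0, 0.627, 0.0, 0.0, 0.0]
[0.0, 0.0, 0.627, 0.0, 0.0, 0.0]
```

Request:
move_arm([
  [0.424, 0.028, 0.536, 0, 0, 0.028],
  [0.424, 0.026, 0.536, 0, 0, 0.028],
  [0.424, 0.024, 0.535, 0, 0, 0.028],
  [0, 0, 0, 0, 0, 0],
  [0, 0, 0, 0, 0, 0],
])

```text
time: 14.25
ee_pos: [0.504, 0.2752, 0.2009]
tool_rot: [0.0, 0.757, 0.653, 0.0]
force: [-0.4, -0.6, 0.5]
opening: 0.0604
gripper_force: 0.0
```

Run:
```python
from h import *
s=sense();print(s["ee_pos"],s["tool_rot"])
plan([.5027,.2801,.106],1.422,3)
```

```text
[0.50399266 0.27523465 0.20089841] [2.24422886e-04 7.57344051e-01 6.53015887e-01 4.34680997e-04]
[0.031, -0.014, 0.633, 0.002, -0.001, 0.003]
[0.031, -0.014, 0.633, 0.002, -0.001, 0.003]
[0.031, -0.014, 0.633, 0.002, -0.001, 0.003]
```

Request:
move_arm([
  [0.03, -0.01, 0.55, 0, 0, 0],
  [0.03, -0.01, 0.55, 0, 0, 0],
  [0.03, -0.02, 0.5, 0, 0, 0],
  [0, 0, 0.3, 0, 0, 0],
  [0, 0, 0, 0, 0, 0],
])

```text
time: 14.88
ee_pos: [0.5025, 0.2799, 0.1051]
tool_rot: [-0.0, 0.758, 0.653, -0.0]
force: [0.5, 0.5, -0.1]
opening: 0.0604
gripper_force: 0.0
```

Request:
move_arm([
  [0, 0, 0, 0, 0, 0],
  [0, 0, 0, 0, 0, 0],
  [0, 0, 0, 0, 0, 0],
  [0, 0, 0, 0, 0, 0],
  [0, 0, 0, 0, 0, 0],
], gripper=1, newtons=35)

```text
time: 15.5
ee_pos: [0.5025, 0.2803, 0.1049]
tool_rot: [0.0, 0.757, 0.653, 0.0]
force: [-0.5, -0.3, 1.0]
opening: 0.0152
gripper_force: 0.0
```

Run:
```python
from h import *
import cv2
s=sense();print(s)
for n in("scene","side","wrist"): cv2.imwrite(f"pics/{n}7.png",camera(n)[:,:,::-1])
```

```text
{'time': 15.5, 'qpos': array([ 4.27980961e-01,  4.98657745e-01,  1.66470752e+00, -2.53590098e-05,
        9.78163941e-01,  5.75916309e-01]), 'joint_vel': array([-1.43377640e-03, -8.03683524e-05,  2.76740015e-03,  8.29911170e-04,
       -8.24803680e-04,  1.27792197e-03]), 'effort': array([-9.00684881e-04, -5.51344836e+01, -2.56093097e+01,  6.16135960e-02,
       -2.86335906e-02, -1.15586977e-04]), 'ee_pos': array([0.50247458, 0.28032144, 0.10493258]), 'tool_rot': array([1.89698000e-05, 7.57424035e-01, 6.52923296e-01, 2.75157322e-05]), 'force': array([-0.52382494, -0.27777752,  0.99681594]), 'ft_torque': array([-0.03514897, -0.10673037, -0.01066118]), 'gripper_force': 0.0, 'opening': 0.015247189607127272}
```

Still closing; give it more time, then lift.

Request:
move_arm([
  [0, 0, 0, 0, 0, 0],
  [0, 0, 0, 0, 0, 0],
  [0, 0, 0, 0, 0, 0],
  [0, 0, 0, 0, 0, 0],
  [0, 0, -0.1, 0, 0, 0],
])

```text
time: 16.27
ee_pos: [0.5022, 0.2801, 0.1096]
tool_rot: [-0.0, 0.757, 0.653, -0.0]
force: [-0.0, 0.7, -1.3]
opening: 0.01
gripper_force: 35.0
```

Run:
```python
from h import *
r,p=tool(sense())
e=(r,np.array([p[0],p[1],p[2]+.12]))
plan([.455,.09,.23],1.60,5,e)
print()
e2=(R.from_matrix(np.array([[np.cos(1.6),np.sin(1.6),0],[np.sin(1.6),-np.cos(1.6),0],[0,0,-1.]])),np.array([.455,.09,.23]))
plan([.455,-.121,.23],1.736,5,e2)
```

```text
[-0.78, -0.075, -0.001, -0.001, 0.001, -0.254]
[-0.777, -0.102, -0.001, -0.001, 0.001, -0.254]
[-0.773, -0.13, -0.001, -0.001, 0.001, -0.254]
[-0.768, -0.157, -0.001, -0.001, 0.001, -0.254]
[-0.762, -0.184, -0.001, -0.001, 0.001, -0.254]

[-0.844, -0.025, 0.0, 0.0, 0.0, -0.195]
[-0.843, -0.048, 0.0, 0.0, 0.0, -0.195]
[-0.841, -0.07, 0.0, 0.0, 0.0, -0.195]
[-0.839, -0.093, 0.0, 0.0, 0.0, -0.195]
[-0.836, -0.116, 0.0, 0.0, 0.0, -0.195]
```

Request:
move_arm([
  [0, 0, -0.3, 0, 0, 0],
  [0, 0, -0.5, 0, 0, 0],
  [0, 0, -0.6, 0, 0, 0],
  [0, 0, -0.6, 0, 0, 0],
  [0, 0, -0.4, 0, 0, 0],
])

```text
time: 16.9
ee_pos: [0.5027, 0.2804, 0.2324]
tool_rot: [0.0, 0.757, 0.653, 0.001]
force: [0.5, 0.3, -2.1]
opening: 0.0102
gripper_force: 35.0
```

Request:
move_arm([
  [-0.4, -0.04, 0, 0, 0, -0.13],
  [-0.78, -0.09, 0, 0, 0, -0.254],
  [-0.775, -0.12, 0, 0, 0, -0.254],
  [-0.77, -0.15, 0, 0, 0, -0.254],
  [-0.765, -0.18, 0, 0, 0, -0.254],
])

```text
time: 17.52
ee_pos: [0.4583, 0.1076, 0.2309]
tool_rot: [0.0, 0.702, 0.712, 0.0]
force: [0.6, 0.1, -1.8]
opening: 0.0097
gripper_force: 35.0
```

Request:
move_arm([
  [-0.8, -0.1, 0, 0, 0, -0.25],
  [-0.8, -0.08, 0, 0, 0, -0.25],
  [-0.8, -0.08, 0, 0, 0, -0.2],
  [-0.7, -0.09, 0, 0, 0, -0.1],
  [-0.3, 0, 0, 0, 0, 0],
])

```text
time: 18.15
ee_pos: [0.4526, -0.0632, 0.2308]
tool_rot: [0.0, 0.663, 0.749, 0.0]
force: [-0.0, 0.6, -2.4]
opening: 0.0096
gripper_force: 35.0
```

Run:
```python
from h import *
s=sense();print(s["time"],s["ee_pos"],s["tool_rot"],s["force"],s["gripper_force"])
plan([.461,-.1205,.181],1.736,3)
```

```text
18.15 [ 0.45257435 -0.06322065  0.23079392] [4.35910747e-04 6.62681334e-01 7.48901328e-01 2.45067158e-04] [-0.04417654  0.55665274 -2.39496081] 34.99260485172272
[-0.386, 0.009, 0.332, 0.002, 0.001, -0.103]
[-0.386, 0.004, 0.332, 0.002, 0.001, -0.103]
[-0.386, -0.002, 0.332, 0.002, 0.001, -0.103]
```

Request:
move_arm([
  [-0.39, 0.01, 0.1, 0, 0, -0.1],
  [-0.39, 0, 0.2, 0, 0, -0.1],
  [-0.38, 0, 0.3, 0, 0, -0.1],
  [0, 0, 0.4, 0, 0, 0],
  [0, 0, 0, 0, 0, 0],
])

```text
time: 18.77
ee_pos: [0.4606, -0.1187, 0.1794]
tool_rot: [-0.001, 0.646, 0.763, -0.0]
force: [0.5, -0.6, -1.6]
opening: 0.0099
gripper_force: 35.0
```

Run:
```python
from h import *
import cv2
s=sense();print(s["time"],s["ee_pos"],s["tool_rot"],s["force"])
o=[]
for n in ("scene","side"):
    im=camera(n)[:,:,::-1].copy();cv2.imwrite(f"pics/{n}8.png",im)
    x,y=(275,160) if n=="scene" else (260,140)
    o.append(cv2.resize(im[y:y+110,x:x+80],(400,550),interpolation=cv2.INTER_CUBIC))
cv2.imwrite("pics/x8.png",np.hstack(o))
plan([.500,-.1142,.181],1.736,4)
```

```text
18.775 [ 0.4605607  -0.11865901  0.1793616 ] [-1.08895847e-03  6.46270960e-01  7.63107191e-01 -2.72898228e-04] [ 0.49635465 -0.59293322 -1.59205852]
[-0.009, 0.194, -0.001, 0.001, 0.0, 0.001]
[-0.009, 0.194, -0.001, 0.001, 0.0, 0.001]
[-0.009, 0.194, -0.001, 0.001, 0.0, 0.001]
[-0.009, 0.194, -0.001, 0.001, 0.0, 0.001]
```

View pics/x8.png

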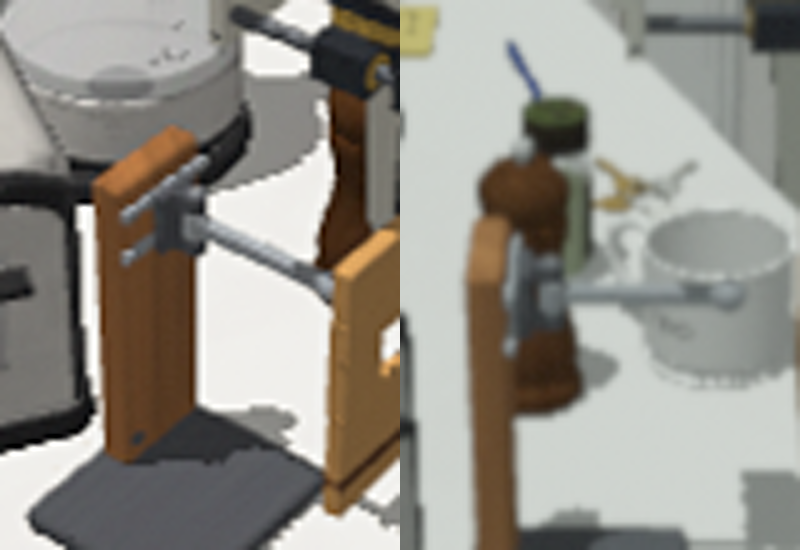

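The view shows the hook fully out with the board standing upright in front of the ball. I'll thread it on slowly.

Request:
move_arm([
  [-0.01, 0.15, 0, 0, 0, 0],
  [-0.01, 0.15, 0, 0, 0, 0],
  [-0.01, 0.15, 0, 0, 0, 0],
  [0, 0.1, 0, 0, 0, 0],
  [0, 0, 0, 0, 0, 0],
])

```text
time: 19.5
ee_pos: [0.4887, -0.1161, 0.1798]
tool_rot: [-0.0, 0.646, 0.763, -0.0]
force: [0.5, -0.2, -1.3]
opening: 0.0097
gripper_force: 35.0
```

Request:
move_arm([
  [0, 0.1, 0, 0, 0, 0],
  [0, 0.1, 0, 0, 0, 0],
  [0, 0.1, 0, 0, 0, 0],
  [0, 0.1, 0, 0, 0, 0],
  [0, 0, 0, 0, 0, 0],
])

```text
time: 20.12
ee_pos: [0.5084, -0.1128, 0.1798]
tool_rot: [-0.0, 0.646, 0.763, -0.0]
force: [-0.1, -0.1, -1.7]
opening: 0.0095
gripper_force: 35.0
```

Request:
move_arm([
  [0, 0.15, 0, 0, 0, 0],
  [0, 0.15, 0, 0, 0, 0],
  [0, 0.15, 0, 0, 0, 0],
  [0, 0.1, 0, 0, 0, 0],
  [0, 0, 0, 0, 0, 0],
])

```text
time: 20.75
ee_pos: [0.5355, -0.1083, 0.1798]
tool_rot: [-0.0, 0.646, 0.763, -0.0]
force: [-1.3, -0.3, -1.9]
opening: 0.0099
gripper_force: 35.0
```

Request:
move_arm([
  [-0.1, 0, 0, 0, 0, 0],
  [-0.1, 0, 0, 0, 0, 0],
  [-0.1, 0, 0, 0, 0, 0],
  [-0.04, 0, 0, 0, 0, 0],
  [0, 0, 0, 0, 0, 0],
])

```text
time: 21.38
ee_pos: [0.5381, -0.1253, 0.1799]
tool_rot: [-0.0, 0.646, 0.763, 0.0]
force: [-0.6, -0.1, -1.3]
opening: 0.01
gripper_force: 35.0
```

Request:
move_arm([
  [-0.02, 0, 0, 0, 0, 0],
  [-0.015, 0, 0, 0, 0, 0],
  [-0.015, 0, 0, 0, 0, 0],
  [0, 0, 0, 0, 0, 0],
  [0, 0, 0, 0, 0, 0],
])

```text
time: 22.0
ee_pos: [0.5385, -0.1276, 0.1799]
tool_rot: [0.0, 0.646, 0.763, 0.0]
force: [0.2, 0.0, -2.0]
opening: 0.0095
gripper_force: 35.0
```

Request:
move_arm([
  [-0.012, 0, 0, 0, 0, 0],
  [-0.012, 0, 0, 0, 0, 0],
  [-0.012, 0, 0, 0, 0, 0],
  [0, 0, 0, 0, 0, 0],
  [0, 0, 0, 0, 0, 0],
])

```text
time: 22.62
ee_pos: [0.5388, -0.1294, 0.1799]
tool_rot: [-0.0, 0.646, 0.763, -0.0]
force: [-1.2, 0.9, -2.0]
opening: 0.0096
gripper_force: 35.0
```

Request:
move_arm([
  [-0.012, 0, 0, 0, 0, 0],
  [-0.012, 0, 0, 0, 0, 0],
  [0, 0, 0, 0, 0, 0],
  [0, 0, 0, 0, 0, 0],
  [0, 0, 0, 0, 0, 0],
])

```text
time: 23.25
ee_pos: [0.5389, -0.1304, 0.1798]
tool_rot: [-0.0, 0.646, 0.763, 0.0]
force: [-0.3, 1.9, -2.7]
opening: 0.0095
gripper_force: 35.0
```

Request:
move_arm([
  [-0.012, 0, 0, 0, 0, 0],
  [-0.012, 0, 0, 0, 0, 0],
  [0, 0, 0, 0, 0, 0],
  [0, 0, 0, 0, 0, 0],
  [0, 0, 0, 0, 0, 0],
])

```text
time: 23.88
ee_pos: [0.5389, -0.131, 0.1796]
tool_rot: [-0.001, 0.646, 0.763, 0.0]
force: [-0.6, 6.6, -2.7]
opening: 0.0091
gripper_force: 35.0
```

Request:
move_arm([
  [0.1, 0, 0, 0, 0, 0],
  [0.15, 0, 0, 0, 0, 0],
  [0.15, 0, 0, 0, 0, 0],
  [0.06, 0, 0, 0, 0, 0],
  [0, 0, 0, 0, 0, 0],
])

```text
time: 24.5
ee_pos: [0.5354, -0.1089, 0.18]
tool_rot: [0.0, 0.646, 0.763, -0.0]
force: [0.0, 0.8, -1.8]
opening: 0.0092
gripper_force: 35.0
```

Run:
```python
from h import *
s=sense();print(s["ee_pos"],s["force"],np.degrees(rot(s["tool_rot"]).as_euler('zyx')))
```

```text
[ 0.53543059 -0.10891166  0.17998603] [ 0.01867155  0.77164182 -1.83730187] [-9.95136545e+01  1.17536508e-02  1.79988906e+02]
```

Request:
move_arm([
  [0.008, 0, 0.08, 0, 0, 0],
  [0, 0, 0.08, 0, 0, 0],
  [0, 0, 0.04, 0, 0, 0],
  [0, 0, 0.03, 0, 0, 0],
  [0, 0, 0.03, 0, 0, 0],
])

```text
time: 25.12
ee_pos: [0.5354, -0.1087, 0.1668]
tool_rot: [0.0, 0.646, 0.763, 0.0]
force: [0.5, 0.4, -0.5]
opening: 0.0099
gripper_force: 35.0
```

Request:
move_arm([
  [0, 0, 0.02, 0, 0, 0],
  [0, 0, 0.02, 0, 0, 0],
  [0, 0, 0.02, 0, 0, 0],
  [0, 0, 0.02, 0, 0, 0],
  [0, 0, 0, 0, 0, 0],
])

```text
time: 25.75
ee_pos: [0.5353, -0.1086, 0.1628]
tool_rot: [-0.0, 0.646, 0.763, -0.0]
force: [-0.1, -0.6, -1.8]
opening: 0.0097
gripper_force: 35.0
```

Request:
move_arm([
  [0, 0, 0.04, 0, 0, 0],
  [0, 0, 0.04, 0, 0, 0],
  [0, 0, 0.04, 0, 0, 0],
  [0, 0, 0.03, 0, 0, 0],
  [0, 0, 0, 0, 0, 0],
])

```text
time: 26.38
ee_pos: [0.5353, -0.1086, 0.1552]
tool_rot: [-0.0, 0.646, 0.763, -0.0]
force: [-1.1, -0.3, -1.8]
opening: 0.0096
gripper_force: 35.0
```

Request:
move_arm([
  [0, 0, 0.02, 0, 0, 0],
  [0, 0, 0.02, 0, 0, 0],
  [0, 0, 0.015, 0, 0, 0],
  [0, 0, 0, 0, 0, 0],
  [0, 0, 0, 0, 0, 0],
])

```text
time: 27.0
ee_pos: [0.5353, -0.1087, 0.1527]
tool_rot: [0.0, 0.646, 0.763, 0.0]
force: [0.0, 0.5, -1.2]
opening: 0.0097
gripper_force: 35.0
```

Request:
move_arm([
  [0, 0, 0.012, 0, 0, 0],
  [0, 0, 0.012, 0, 0, 0],
  [0, 0, 0.012, 0, 0, 0],
  [0, 0, 0, 0, 0, 0],
  [0, 0, 0, 0, 0, 0],
])

```text
time: 27.62
ee_pos: [0.5353, -0.1087, 0.1508]
tool_rot: [0.0, 0.646, 0.763, -0.0]
force: [-0.5, 0.4, -2.0]
opening: 0.0098
gripper_force: 35.0
```

Request:
move_arm([
  [0, 0, 0.012, 0, 0, 0],
  [0, 0, 0.012, 0, 0, 0],
  [0, 0, 0.012, 0, 0, 0],
  [0, 0, 0, 0, 0, 0],
  [0, 0, 0, 0, 0, 0],
])

```text
time: 28.25
ee_pos: [0.5355, -0.1088, 0.1503]
tool_rot: [0.0, 0.646, 0.763, 0.0]
force: [-4.5, 0.7, 12.7]
opening: 0.0096
gripper_force: 35.0
```

Request:
move_arm([
  [0, 0, -0.012, 0, 0, 0],
  [0, 0, -0.01, 0, 0, 0],
  [0, 0, 0, 0, 0, 0],
  [0, 0, 0, 0, 0, 0],
  [0, 0, 0, 0, 0, 0],
])

```text
time: 28.88
ee_pos: [0.5354, -0.1087, 0.1505]
tool_rot: [0.0, 0.646, 0.763, 0.0]
force: [-3.0, 0.2, 5.9]
opening: 0.0097
gripper_force: 35.0
```

Request:
move_arm([
  [0, 0, 0, 0, 0, 0],
  [0, 0, 0, 0, 0, 0],
  [0, 0, 0, 0, 0, 0],
  [0, 0, 0, 0, 0, 0],
  [0, 0, 0, 0, 0, 0],
], gripper=0.74)

```text
time: 29.5
ee_pos: [0.5353, -0.1087, 0.1501]
tool_rot: [-0.0, 0.646, 0.763, 0.0]
force: [-0.2, 0.1, 0.0]
opening: 0.0245
gripper_force: 0.0
```

Released with no residual force. I'll rise slowly, straight up.

Request:
move_arm([
  [0, 0, -0.1, 0, 0, 0],
  [0, 0, -0.15, 0, 0, 0],
  [0, 0, -0.2, 0, 0, 0],
  [0, 0, -0.3, 0, 0, 0],
  [0, 0, -0.4, 0, 0, 0],
])

```text
time: 30.12
ee_pos: [0.5353, -0.1087, 0.2088]
tool_rot: [-0.0, 0.646, 0.763, -0.0]
force: [-0.5, -0.4, -0.8]
opening: 0.024
gripper_force: 0.0
```

Request:
move_arm([
  [0, 0, -0.6, 0, 0, 0],
  [0, 0, -0.6, 0, 0, 0],
  [-0.7, 0, 0, 0, 0, 0],
  [-0.7, 0, 0, 0, 0, 0],
  [0, 0, 0, 0, 0, 0],
])

```text
time: 30.75
ee_pos: [0.5469, -0.1794, 0.2683]
tool_rot: [0.0, 0.647, 0.762, -0.0]
force: [0.2, 0.1, 0.2]
opening: 0.0243
gripper_force: 0.0
```

Run:
```python
from h import *
import cv2
for t in range(2):
  s=sense();p,q=s["ee_pos"],s["tool_rot"]
  im=camera("wrist")[:,:,::-1].copy();cv2.imwrite(f"pics/w9{t}.png",im)
  hsv=cv2.cvtColor(im,cv2.COLOR_BGR2HSV)
  m=((hsv[...,0]>8)&(hsv[...,0]<25)&(hsv[...,1]>110)&(hsv[...,2]>150)).astype(np.uint8)
  n,l,st,ce=cv2.connectedComponentsWithStats(m)
  print(s["time"],p,s["force"],s["opening"])
  for i in range(1,n):
    if st[i,4]>300:
        W3=np.array([wpix(u[::-1],.194,p,q)[:2] for u in np.argwhere(l==i)],np.float32)*1000
        print(st[i],cv2.minAreaRect(W3))
```

```text
30.75 [ 0.5468958  -0.17936287  0.26827726] [0.20241375 0.14176492 0.19289757] 0.024255803931259482
[ 315   39   16  173 2185] ((534.07861328125, -108.55184936523438), (9.422552108764648, 107.44441986083984), 9.54240608215332)
[ 421   83   28   89 1910] ((604.6558227539062, -95.98849487304688), (15.06344223022461, 55.10990905761719), 8.788580894470215)
30.8 [ 0.5467863  -0.178199    0.26816278] [ 0.16032509 -0.04765429 -0.45087324] 0.02421255831448559
[ 316   41   15  173 2213] ((534.273681640625, -108.57051086425781), (9.117257118225098, 107.68912506103516), 9.188044548034668)
[ 420   85   29   89 1901] ((604.6942749023438, -95.9874267578125), (15.092653274536133, 55.23801040649414), 8.781912803649902)
```

The board hangs still, at the expected place and height, and the robot is clear of it. I'll let it settle and hand in.

Request:
move_arm([
  [0, 0, -0.2, 0, 0, 0],
  [0, 0, 0, 0, 0, 0],
  [0, 0, 0, 0, 0, 0],
  [0, 0, 0, 0, 0, 0],
  [0, 0, 0, 0, 0, 0],
])

```text
time: 31.48
ee_pos: [0.5468, -0.1776, 0.2775]
tool_rot: [-0.0, 0.646, 0.763, -0.0]
force: [-0.1, -0.5, -0.9]
opening: 0.024
gripper_force: 0.0
```

```bash
python3 -c "
from plant import *
print(job_done())"
```

```text
the job is handed in; nothing more can be done
None
```

I handed the job in at 31.5 s with the hook swung to its stop (felt at about 18 N), the board hanging still with the bar at the top of its slot, and the robot let go and clear; no verdict came back, and I didn't re-check the bystanders' positions.

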